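Free the specimen case's pinch-catch lid and put the fossil slab on the display stand

ROBOT

A 7-joint arm with a two-finger parallel gripper is mounted at the origin on the work surface. World frame = base frame: x ahead of the robot, y to its left, z up, the work surface at z = 0. Lengths are in m, angles in rad, forces in N, time in s.
With the tool pointing down it reaches from about 0.4 to 0.875 m from the base axis. Payload 6.5 kg.
Tool frame: the origin (TCP) lies on the centre line of the jaws, within the pads' length; the fingertips stand 22 mm ahead of it and the grasp point (between the pads) lies 3 mm ahead of it; z points along the fingers, y is the line along which they close (so a half turn about z gives the same grasp; the last joint's range is limited). The gripper opens to 88 mm and grips with 3 to 60 N. Pads are 18 mm wide; open, the fingers measure 123 mm over their backs; the gripper's body (75 mm by 187 mm) begins 45 mm behind the grasp point.
Start: joints at [-1.414, 0.536, -0.004, 1.538, 0.003, 1.067, -0.071], TCP at [0.144, 0.634, 0.228] pointing down, gripper open.
Joint ranges: [-2.7, 2.7], [-0.37, 2.16], [-1.27, 1.26], [0.24, 2.4], [-1.31, 4.45], [0.19, 1.91], [-2.76, 2.76]. Speed limits (rad/s): [2.39, 2.39, 3.14, 3.14, 3.14, 3.14, 3.14].

INTERFACE

Orientations are given as a unit quaternion [w, x, y, z].
In Python, from plant import status, snapshot, camera_model, r, spotter gives the robot as it stands. The module is installed in compiled form; this text tells all that it offers.
- The arm moves only by the tool apply_moves, never from a script. Its argument "plan" is a list of rows, each a list of 2 entries, a list of its own where there are three numbers: the shift along the tool's x, y, z in cm, then the turn, a rotation vector about the tool's x, y, z in degrees. In form: [[[tx, ty, tz], [wx, wy, wz]], ...]. A call has 1 to 8 rows; each row shifts and turns the commanded pose from where the row before left it, along the tool's axes as they then stand; what a row does not reach is not made up. A row lasts 1/8 s, in which the tool goes at most 62.5 mm and 10.7 degrees, less where a joint would pass 70% of its speed; a pose out of reach is approached as far as the arm can. A call is refused whole if a number of a shift passes 6.25 or a number of a turn 10.7, either way. A call with a gripper value outside its range is refused whole. "grip" is the finger opening in cm, from 0 to 8.81, set as the call begins (left out, the last holds). The fingers move at their own pace and stop on an object; the grip force is fixed at half the most. Time passes only in rows, so rows that do not move let the fingers close. It gives the time, the measured TCP pose, the force, the opening and the grip force at its end, in the units of the state.
- status.observe(): the state, without advancing time (a new reading comes with each control period).
- snapshot(name): name is "side" or "top"; returns the picture (400x640x3 uint8, red, green, blue); there is no depth.
- camera_model(name): a dict with "fx", "fy", "cx", "cy" (pixels), "rvec" (rotation vector, rad) and "tvec" (3), from world to camera coordinates, as OpenCV has them. Camera axes: x right, y down, z forward; pixel columns grow to the right and rows downward; lengths in m; the calibration is good to about 2 mm. A picture is of the moment at which its call begins. camera_model takes no time and is no camera call.
- r.hand_in(): hands the job in; it is judged then, once.
Trained networks look in the newest picture that a camera, given by its name, has taken for a name from the list of things; names that differ only in an ending like _2 or _b are one class to them, and where a whole thing is asked for, a point or a joint stands for the part that bears it (a point fixed in the world has none). Each returns a list of dicts, best first, with "p" (0 to 1); they miss things now and then, are a little off and sometimes report something else, mostly with a low value. They report only what shows in the picture. A call takes as long as a camera call. They do not tell look-alikes from the thing itself.
- spotter.search_frame(camera, name): "location" ([x, y, z] in m, in the coordinates of the camera as it stood for that picture, good to about 4 mm: the middle of the surface that is visible of it).
The state is a dict: "clock": time; "q": joint angles; "dq": joint speeds; "effort": joint torques, N m; "position": TCP position; "ee_rot": TCP orientation; "force": force on the tool from outside, world axes, zero at the start; "torque": the same for the moment, N m; "finger_gap": opening from 0.0 (shut) to 1.0 (fully open); "grip_force": force on a finger pad.
Only numpy, scipy, OpenCV 4.12 (cv2) and the standard library are available. Lean on these libraries where they do the work, as an engineer would, in place of code of your own. Each camera call takes 0.05 s, during which the arm holds its last target. There are 200 camera calls.

TASK

Put the fossil slab on show: pinch the two opposed spring buttons on the case's clear lid together to free its catches, lift the lid straight off and lay it flat on the middle of the rubber mat. Then take the slab out of the case, tilt it to the slope of the wooden stand, and lay it there fossil side out, one short end down against the bottom lip and midway across the board; let go only when it lies against the board. Leave the other things on the table where they are.

Things in the scene. Friction and masses are not known exactly. Their poses are not given: they have to be found in the camera images.
- lid_grip (a point): Centre of the grip of the case's clear lid, half-way up its two black spring buttons. Lid: plate 180 x 140 x 4 mm (x, y, z up), about 0.2 kg (varies). The plate's top is 15 mm below this point, its underside 19 mm below; four corner feet reach 14 mm lower still (inside the case when closed), so with the lid laid on a flat surface this point stands 33 mm above it.
- button_a (a joint): Button on the lid's +y side: 0 free, 0.008 m fully pressed in (towards the lid's middle, along y). Each button is 34 mm wide (x), 8 mm thick (y), 30 mm tall above the plate. Outer faces of the two: 50 mm apart when free, 34 mm when both are fully in, on stops. A fixed bar 14 mm wide (y), 44 mm long, 22 mm tall stands between. 2.3 N starts a button, 6 N holds it fully in.
- button_b (a joint): Same button on the lid's -y side: 0 free, 0.008 m fully pressed in. Each button has a tooth under the lid that hooks 4.5 mm under a lip of the case; with both buttons at least 6 mm in, and kept in, the lid lifts straight off, held by the pinched buttons alone.
- case: Black open-topped case fixed to the table, 180 (x) x 140 (y) x 56 mm high, walls and floor 4 mm; origin: centre of its underside. Closed, the lid lies on the rim with the same axes. A raised pad 80 x 30 mm, top 12 mm above the table, carries the slab. A 50 mm long lip below the rim of each long wall narrows the opening to 120 mm in y. Case left and stand right on the table, or the reverse.
- slab_center (a point): Centre of the fossil slab: stone block 100 (x) x 44 (y) x 28 mm (z), about 0.3 kg (varies), with an ammonite standing out up to 7 mm (to look at; not solid) from its upper +z face. It lies in the case on the pad, within 0.12 rad of the case's x, underside 12 mm above the table and 8 mm above the case floor.
- stand_board: Sloped board of the wooden stand, fixed; 110 mm wide (y), 140 mm long up the slope (x), tilted 35 degrees from level. Origin: middle of its lower end, where its surface meets the lip, 30 mm above the table. x points up the slope, away from the robot; z square out of the surface, up and towards the robot; y along the lip. The lip (x below 0) is 8 mm thick and stands 15 mm out of the surface.
- mat: Thin dark rubber mat fixed flat on the table, 200 (x) x 160 (y) x 3 mm, between case and stand; origin at the centre of its underside, on the table.
- magnifier: Bystander, loose: hand magnifier lying flat: lens ring 78 mm across, 10 mm thick, black handle 90 mm long; origin at the centre of its underside (the lens). Leave it alone.
- rock_grey: Bystander, loose: grey rock, 80 mm across, 45 mm high; origin at the centre of its underside. Leave it alone.
- rock_pale: Bystander, loose: small pale rock, 64 mm across, 36 mm high; origin at the centre of its underside. Leave it alone.
- dish: Bystander, loose: open glass dish, 100 mm across, 35 mm high; origin at the centre of its underside. Leave it alone.
- jar_lid: Bystander, loose: flat round jar lid, 76 mm across, 14 mm high; origin at the centre of its underside. Leave it alone.
Not all that is in view belongs to the job. Leave any turquoise look-alike of the part that bears lid_grip alone.

How it is judged:
By the outcome, as a careful person would: the job done as asked, in the order asked, and still so for the second after the job is handed in, with the robot touching nothing.
It also fails if it takes over 64 s, if anything falls off the work surface, if the arm or the gripper's body presses on something with over 40 N, if the wrist force passes 120 N, or if a joint passes its speed limit or range.

## Working session

There is one attempt and no reset: what is moved stays moved. The work goes in short steps, Python scripts to look and compute and a tool call to move; the robot and the scene stay as the last step left them, time stands still between calls to the robot, and variables do not carry over. Pictures are saved under pics/ and viewed, at most 10 in all, crops included, and the job is handed in when it is done.

Besides the shell and the picture viewer there is one more tool, called after ">>>" as name(argument=value, ...), one argument or row to a line, values as JSON. apply_moves: Moves the arm, as the interface text tells. Its arguments: {"type":"object","properties":{"plan":{"type":"array","items":{"type":"array"}},"grip":{"type":"number"}},"required":["plan"]}

```bash
mkdir -p pics
cat > h.py <<'E'
import numpy as np, cv2
from scipy.spatial.transform import Rotation as R
from plant import status, snapshot, camera_model, r, spotter
def cam(n):
    m=camera_model(n); return m,R.from_rotvec(np.array(m['rvec']).ravel()),np.array(m['tvec']).ravel()
def c2w(n,p):
    m,Q,t=cam(n); return Q.inv().apply(np.array(p)-t)
def proj(n,P):
    m,Q,t=cam(n); c=Q.apply(np.atleast_2d(P))+t
    return np.c_[m['fx']*c[:,0]/c[:,2]+m['cx'],m['fy']*c[:,1]/c[:,2]+m['cy']]
def ray(n,u,v,z):
    m,Q,t=cam(n); o=Q.inv().apply(-t); d=Q.inv().apply([(u-m['cx'])/m['fx'],(v-m['cy'])/m['fy'],1]); return o+d*(z-o[2])/d[2]
def save(n,f): 
    im=snapshot(n); cv2.imwrite('pics/'+f,im[:,:,::-1]); return im
def tool():
    s=status.observe(); q=s['ee_rot']; return np.array(s['position']),R.from_quat([q[1],q[2],q[3],q[0]]),s
def delta(P,Rt):
    p,Q,s=tool(); return np.round(Q.inv().apply(np.array(P)-p)*100,2), np.round(np.degrees((Q.inv()*Rt).as_rotvec()),2)
E
python3 - <<'E'
from h import *
np.set_printoptions(precision=4,suppress=True)
a=save('top','t1.png'); b=save('side','s1.png')
cv2.imwrite('pics/both.png',np.vstack([a,b])[:,:,::-1][:, :])
for c in ('top','side'):
    m,Q,t=cam(c); print(c,m['fx'],Q.inv().apply(-t))
    for n in ('lid_grip','case','slab_center','stand_board','mat'):
        for d in spotter.search_frame(c,n)[:3]: print(c,n,round(d['p'],2),c2w(c,d['location']))
print(status.observe())
E
```

```text
top 515.3381899050464 [0.2732 0.011  1.4828]
top lid_grip 0.66 [0.5633 0.1819 0.0606]
top lid_grip 0.65 [0.2107 0.3821 0.02  ]
top case 0.74 [ 0.3738 -0.249   0.0142]
top case 0.66 [0.486  0.1468 0.0255]
top slab_center 0.75 [0.4813 0.1485 0.028 ]
top stand_board 0.87 [ 0.6471 -0.2021  0.0646]
top mat 0.83 [ 0.441  -0.0092  0.0073]
side 401.9757679947609 [ 0.1073 -0.9877  0.7738]
side lid_grip 0.91 [0.209  0.3689 0.0203]
side lid_grip 0.77 [0.5606 0.1707 0.0607]
side slab_center 0.25 [ 0.4403 -0.0126  0.0004]
side stand_board 0.95 [ 0.6491 -0.2049  0.0647]
side mat 0.97 [ 0.4402 -0.0123  0.0032]
side mat 0.45 [0.3649 0.2453 0.0266]
{'clock': 0.6, 'q': array([-1.4142,  0.5364, -0.0044,  1.5379,  0.0026,  1.0673, -0.0712]), 'dq': array([-0.0001, -0.0012, -0.0005, -0.0006, -0.0006, -0.0004, -0.0006]), 'effort': array([ -0.0002, -57.0648,   0.9897, -25.1814,  -0.0563,   0.0112,
         0.0001]), 'position': array([0.1436, 0.6339, 0.2282]), 'ee_rot': array([ 0.    ,  0.1112,  0.9938, -0.    ]), 'force': array([ 0.112 , -0.4796,  0.3868]), 'torque': array([ 0.0308, -0.0065,  0.0132]), 'grip_force': 0.0, 'finger_gap': 1.0023721793987495}
```

View pics/t1.png

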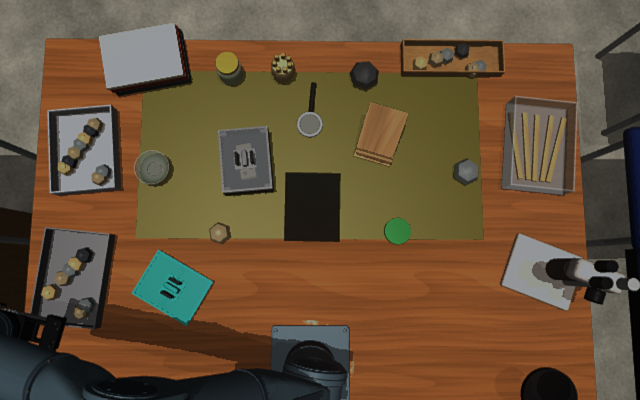

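View pics/s1.png

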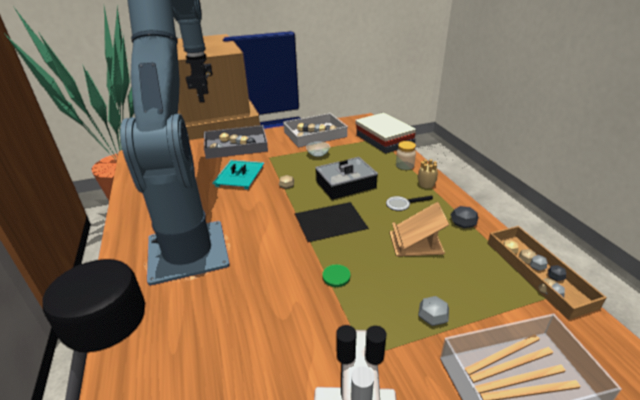

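Top view: the closed case is at about (246,160), buttons near (245,157), stand at (381,134) with its lip at lower edge (375,160), mat at (312,207). Turquoise look-alike at (172,286) is to be left alone. I'll zoom in for exact corners.

Run:
```python
import cv2,numpy as np
a=cv2.imread('pics/t1.png')
c=cv2.resize(a[115:205,205:285],None,fx=5,fy=5,interpolation=cv2.INTER_CUBIC)
d=cv2.resize(a[95:185,345:415],None,fx=5,fy=5,interpolation=cv2.INTER_CUBIC)
cv2.imwrite('pics/crop1.png',np.hstack([c,d]))
```

```text
(no output)
```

View pics/crop1.png

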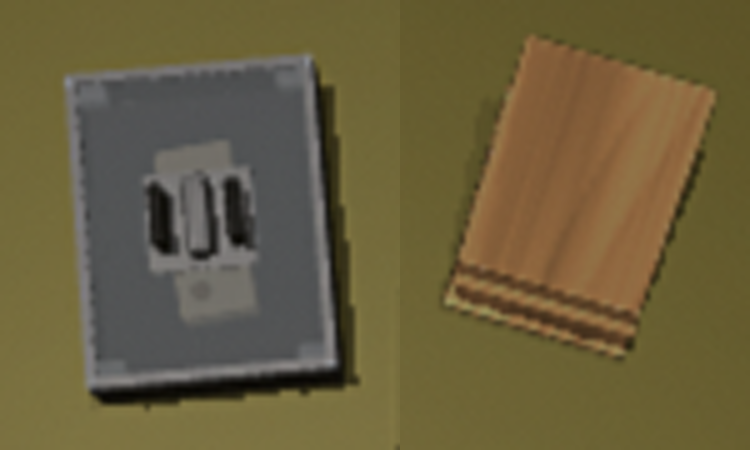

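Run:
```python
from h import *
from scipy.optimize import least_squares
np.set_printoptions(precision=4,suppress=True)
C=lambda l,o:(np.array(l)+.5)/5-.5+np.array(o)
def fit(loc,px,x0,tilt=0,free=None):
    loc=np.array(loc,float)
    if tilt: loc=np.c_[loc[:,0]*np.cos(tilt)-loc[:,2]*np.sin(tilt),loc[:,1],loc[:,0]*np.sin(tilt)+loc[:,2]*np.cos(tilt)+.03]
    W=lambda p: R.from_euler('z',p[2]).apply(loc)+[p[0],p[1],0]
    s=least_squares(lambda p:(proj('top',W(p))-px).ravel(),x0); print(s.x,'res',s.fun.reshape(-1,2)); return s.x
lid=[[s*.09,t*.07,.06] for s,t in((1,1),(1,-1),(-1,-1),(-1,1))]
px=C([(67,76),(311,57),(340,373),(92,388)],(205,115))
l=fit(lid,px,[.45,.1,0])
b=fit([[.14,.055,0],[.14,-.055,0],[0,-.055,.015],[0,.055,.015]],C([(130,38),(314,92),(240,315),(62,265)],(345,95)),[.55,-.2,0],np.radians(35))
c=fit([[.14,.055,0],[.14,-.055,0],[-.008,-.055,.015],[-.008,.055,.015]],C([(130,38),(314,92),(240,315),(62,265)],(345,95)),[.55,-.2,0],np.radians(35))
b=fit([[.14,.055,0],[.14,-.055,0]],C([(130,38),(314,92)],(345,95)),[.55,-.2,0],np.radians(35))
a=cv2.imread('pics/t1.png')
# mat: dark region
m=(a.max(2)<25).astype(np.uint8); n,L,st,ce=cv2.connectedComponentsWithStats(m); i=L[207,312]; 
(cx,cy),wh,an=cv2.minAreaRect(np.argwhere(L==i)[:,::-1].astype(np.float32)); print('mat',ce[i],(cx,cy),wh,an,ray('top',cx,cy,.003))
# lid grip projected in crop
g=R.from_euler('z',l[2]).apply([0,0,.075])+[l[0],l[1],0]; print('grip px',(proj('top',g)-(205,115))*5+2, proj('side',g))
print('side lid',proj('side',R.from_euler('z',l[2]).apply(lid)+[l[0],l[1],0]))
```

```text
[0.5675 0.1823 0.0942] res [[ 0.0072  0.235 ]
 [ 0.6675 -0.1516]
 [ 0.0001 -0.7618]
 [-0.6611  0.6698]]
[ 0.5971 -0.1863 -0.278 ] res [[-0.447  -1.1945]
 [ 1.181  -1.1084]
 [ 0.3582  1.4591]
 [-1.1148  0.8763]]
[ 0.6006 -0.1876 -0.2766] res [[-0.0762 -2.4203]
 [ 1.5536 -2.3928]
 [-0.0717  2.7064]
 [-1.4537  2.2031]]
[ 0.5941 -0.1842 -0.2876] res [[-0.7702 -0.2263]
 [ 0.7699  0.2174]]
mat [324.0107 192.2933] (319.49993896484375, 199.49996948242188) (638.9998779296875, 398.99993896484375) -0.0 [ 0.4613 -0.0282  0.003 ]
grip px [[199.452  216.6925]] [[345.0307 167.3821]]
side lid [[357.9745 157.6482]
 [376.7633 174.2883]
 [330.4307 186.1057]
 [314.2427 167.9263]]
```

Lid corners fit a 180x140 rectangle at (0.5675, 0.1823) with yaw 0.094. The lid grip projects onto the bar in the top view and at (345,167) in the side view, which matches the picture. The board is at about (0.595, -0.185) with yaw about -0.28.

```bash
cat >> h.py <<'E'
def down(yaw): return R.from_matrix(np.array([[np.cos(yaw),np.sin(yaw),0],[np.sin(yaw),-np.cos(yaw),0],[0,0,-1.]]))  # tool x at yaw, z down
def near(yaw):  # choose half turn nearest to present
    p,Q,s=tool(); return min((down(yaw),down(yaw+np.pi)),key=lambda T:(Q.inv()*T).magnitude())
E
python3 - <<'E'
from h import *
np.set_printoptions(precision=4,suppress=True)
a=cv2.imread('pics/t1.png')
m=(a.max(2)<40).astype(np.uint8); n,L,st,ce=cv2.connectedComponentsWithStats(m); i=L[207,312]
k=np.argwhere(L==i)[:,::-1].astype(np.float32)
rc=cv2.minAreaRect(k); print(rc,ce[i],st[i]); B=cv2.boxPoints(rc); print(np.array([ray('top',u,v,.003) for u,v in B]),ray('top',*rc[0],.003))
p,Q,s=tool(); T=near(.0942); print(delta([.5675,.1823,.19],T), p)
E
```

```text
((311.83203125, 206.73126220703125), (54.376434326171875, 67.61857604980469), 1.1691392660140991) [311.7942 206.7027] [ 284  173   56   69 3673]
[[ 0.344   0.0734  0.003 ]
 [ 0.5405  0.0714  0.003 ]
 [ 0.5381 -0.0871  0.003 ]
 [ 0.3414 -0.0823  0.003 ]] [ 0.4401 -0.0061  0.003 ]
(array([-51.32, -34.68,   3.82]), array([ -0.  ,   0.  , -18.16])) [0.1436 0.6339 0.2282]
```

>>> apply_moves(
  plan=[
    [[-4.3, -2.9, 0], [0, 0, 0]],
    [[-4.3, -2.9, 0], [0, 0, 0]],
    [[-4.3, -2.9, 0], [0, 0, 0]],
    [[-4.3, -2.9, 0], [0, 0, 0]],
    [[-4.3, -2.9, 0], [0, 0, 0]],
    [[-4.3, -2.9, 0], [0, 0, 0]],
    [[-4.3, -2.9, 0], [0, 0, 0]],
    [[-4.3, -2.9, 0], [0, 0, 0]],
  ],
  grip=8.8,
)

```text
clock: 1.6
position: [0.429, 0.3305, 0.2285]
ee_rot: [0.0, 0.111, 0.994, 0.0]
force: [1.5, -0.2, 0.4]
finger_gap: 1.0
grip_force: 0.0
```

>>> apply_moves(
  plan=[
    [[-4.3, -2.9, 1], [0, 0, 0]],
    [[-4.3, -2.9, 1], [0, 0, 0]],
    [[-4.3, -2.9, 1], [0, 0, 0]],
    [[-4.0, -2.8, 0.8], [0, 0, 0]],
    [[0, 0, 0], [0, 0, -9.08]],
    [[0, 0, 0], [0, 0, -9.08]],
    [[0, 0, 0], [0, 0, 0]],
    [[0, 0, 0], [0, 0, 0]],
  ],
)

```text
clock: 2.6
position: [0.5673, 0.1823, 0.1903]
ee_rot: [0.0, -0.046, 0.999, 0.0]
force: [0.2, 0.1, -0.2]
finger_gap: 0.998
grip_force: 0.0
```

Run:
```python
from h import *
print(delta([.5675,.1823,.115],near(.0942)),tool()[0],tool()[2]['force'])
a=save('top','t2.png');b=save('side','s2.png')
c=cv2.resize(a[100:220,190:300],None,fx=3.6,fy=3.6,interpolation=cv2.INTER_CUBIC)
d=cv2.resize(b[90:210,290:400],None,fx=3.6,fy=3.6,interpolation=cv2.INTER_CUBIC)
cv2.imwrite('pics/c2.png',np.hstack([c,d])[:,:,::-1])
```

```text
(array([-0.02,  0.  ,  7.53]), array([ 0.01,  0.01, -0.17])) [0.56728202 0.18227022 0.1903262 ] [ 0.15175562  0.07969543 -0.15020705]
```

View pics/c2.png

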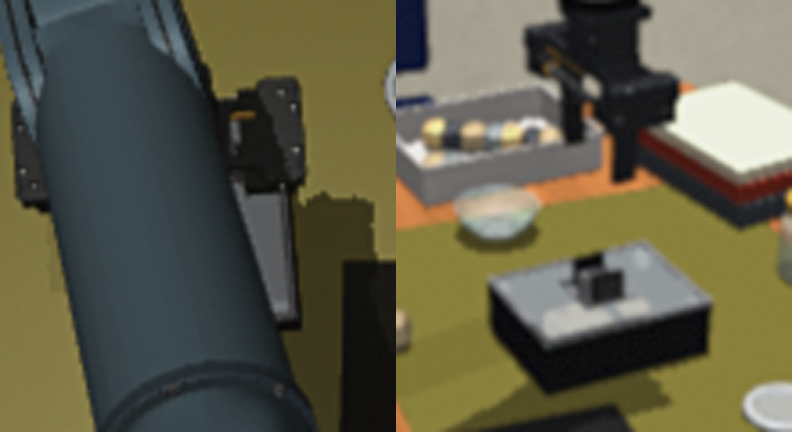

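The right half shows the lid's buttons at about crop (600,285) with the open jaws straddling them from above and the y-axis aligned. I'll descend and pinch.

>>> apply_moves(
  plan=[
    [[0, 0, 4], [0, 0, 0]],
    [[0, 0, 3.5], [0, 0, 0]],
    [[0, 0, 1.5], [0, 0, 0]],
    [[0, 0, 1.4], [0, 0, 0]],
    [[0, 0, 0], [0, 0, 0]],
    [[0, 0, 0], [0, 0, 0]],
  ],
)

```text
clock: 3.45
position: [0.5681, 0.1824, 0.0872]
ee_rot: [0.001, -0.047, 0.999, 0.0]
force: [-0.4, -0.2, 0.5]
finger_gap: 1.001
grip_force: 0.0
```

>>> apply_moves(
  plan=[
    [[0, 0, 0], [0, 0, 0]],
    [[0, 0, 0], [0, 0, 0]],
    [[0, 0, 0], [0, 0, 0]],
    [[0, 0, 0], [0, 0, 0]],
    [[0, 0, 0], [0, 0, 0]],
    [[0, 0, 0], [0, 0, 0]],
    [[0, 0, 0], [0, 0, 0]],
    [[0, 0, 0], [0, 0, 0]],
  ],
  grip=2.5,
)

```text
clock: 4.45
position: [0.5673, 0.1822, 0.0862]
ee_rot: [-0.0, -0.047, 0.999, -0.0]
force: [0.0, 0.3, 0.4]
finger_gap: 0.287
grip_force: 0.0
```

Run:
```python
from h import *
p,Q,s=tool(); print(p,s['clock'],s['finger_gap'],s['grip_force'],s['force'],s['torque'])
b=save('side','s3.png')
print(proj('side',p),proj('side',p+Q.apply([0,0,.022])))
d=cv2.resize(b[110:210,290:400],None,fx=6,fy=6,interpolation=cv2.INTER_CUBIC)
cv2.imwrite('pics/c3.png',d[:,:,::-1])
```

```text
[0.56727938 0.18216377 0.08622424] 4.45 0.287230935810814 0.0 [0.03481743 0.26099401 0.40806383] [ 0.04648435  0.01063138 -0.01688622]
[[345.00198913 164.62970539]] [[344.95312803 170.05075696]]
```

View pics/c3.png

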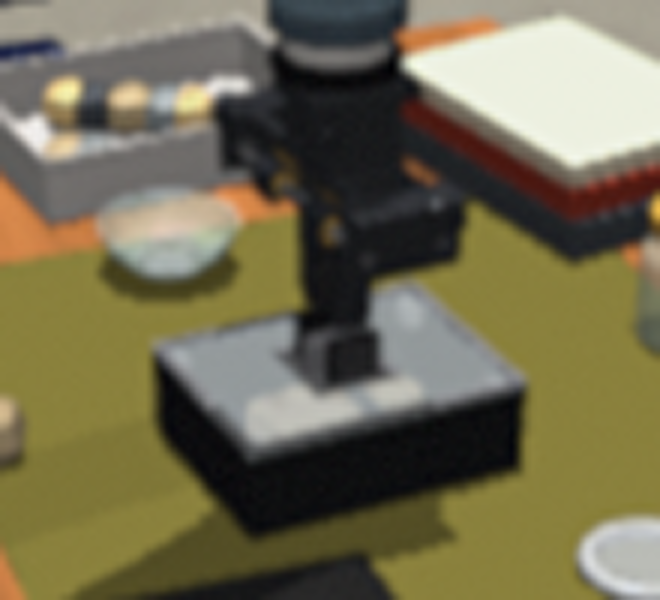

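Run:
```python
from h import *
Rz=R.from_euler('z',.0942); g=np.array([.5675,.1823,0])
for nm,z,o in (('s2',.1903,.044),('s3',.0862,.0127)):
  for sgn in (1,-1):
    for zz in (z,z-.022):
      pts=[g+[0,0,zz]+Rz.apply([dx,sgn*(o+t),0]) for dx in(-.009,.009) for t in (0,.017)]
      print(nm,sgn,round(zz,3),((proj('side',pts)-(290,110))*6).round(0).tolist())
print('btn near free', ((proj('side',[g+Rz.apply([dx,-.025,zz]) for dx in(-.017,.017) for zz in(.06,.09)])-(290,110))*6).round())
print('btn near in', ((proj('side',[g+Rz.apply([dx,-.017,zz]) for dx in(-.017,.017) for zz in(.06,.09)])-(290,110))*6).round())
a=cv2.imread('pics/s2.png');b=cv2.imread('pics/s3.png')
f=lambda i:cv2.resize(i[120:190,315:380],None,fx=6,fy=8,interpolation=cv2.INTER_CUBIC)
cv2.imwrite('pics/c4.png',np.hstack([f(a),f(b)]))
```

```text
s2 1 0.19 [[284.0, 140.0], [271.0, 129.0], [312.0, 134.0], [299.0, 123.0]]
s2 1 0.168 [[284.0, 175.0], [271.0, 164.0], [311.0, 169.0], [299.0, 158.0]]
s2 -1 0.19 [[353.0, 199.0], [367.0, 212.0], [382.0, 193.0], [396.0, 205.0]]
s2 -1 0.168 [[352.0, 235.0], [366.0, 248.0], [381.0, 229.0], [395.0, 241.0]]
s3 1 0.086 [[307.0, 322.0], [295.0, 309.0], [334.0, 315.0], [322.0, 303.0]]
s3 1 0.064 [[307.0, 354.0], [295.0, 342.0], [334.0, 348.0], [321.0, 335.0]]
s3 -1 0.086 [[326.0, 340.0], [339.0, 353.0], [354.0, 334.0], [367.0, 346.0]]
s3 -1 0.064 [[326.0, 373.0], [339.0, 386.0], [353.0, 366.0], [366.0, 379.0]]
btn near free [[323. 392.]
 [323. 347.]
 [375. 379.]
 [376. 334.]]
btn near in [[317. 385.]
 [317. 341.]
 [368. 373.]
 [369. 328.]]
```

View pics/c4.png

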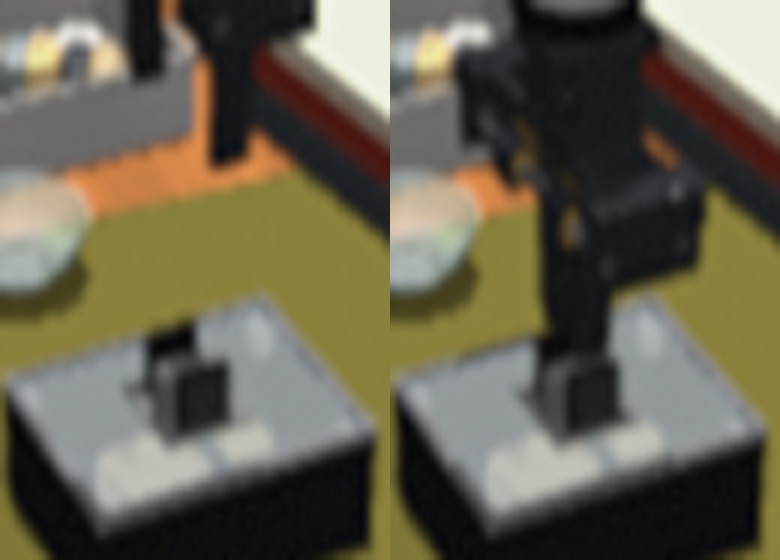

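Run:
```python
from h import *
from scipy.optimize import least_squares
g=np.array([.5673,.1823,0]); Rz=R.from_euler('z',.0942)
for z in (.235,.26,.3): print(z,proj('top',[g+[0,0,z]+Rz.apply([dx,dy,0]) for dx in(-.037,.037) for dy in (.0935,-.0935)]).round(1).tolist())
# two tip-midpoint fits in side view s2 (raw px), tips' lowest middles: near (353,141), far(340,129.3)
for n in ('near','far'):pass
# now: where is gripper in start picture s1/t1?
p=np.array([.1436,.6339,.2282]);print('start tips side',proj('side',[p,p-[0,0,.022],p-[0,0,.022]+[.0098,.043,0],p-[0,0,.022]-[.0098,.043,0]]).round(1).tolist())
a=cv2.imread('pics/t2.png');b=cv2.imread('pics/s1.png')
c=cv2.resize(a[110:170,185:285],None,fx=4,fy=4,interpolation=cv2.INTER_CUBIC);d=cv2.resize(b[40:120,170:230],None,fx=4,fy=4,interpolation=cv2.INTER_CUBIC)
c=np.vstack([c,np.zeros((80,400,3),np.uint8)]);cv2.imwrite('pics/c5.png',np.hstack([c,d]))
```

```text
0.235 [[199.9, 162.6], [275.9, 156.1], [198.0, 133.4], [273.4, 127.0]]
0.26 [[197.7, 160.6], [275.3, 153.9], [195.9, 130.7], [272.8, 124.2]]
0.3 [[194.2, 157.1], [274.3, 150.2], [192.3, 126.4], [271.7, 119.7]]
start tips side [[204.1, 100.1], [205.1, 105.4], [206.7, 101.6], [203.5, 109.5]]
```

View pics/c5.png

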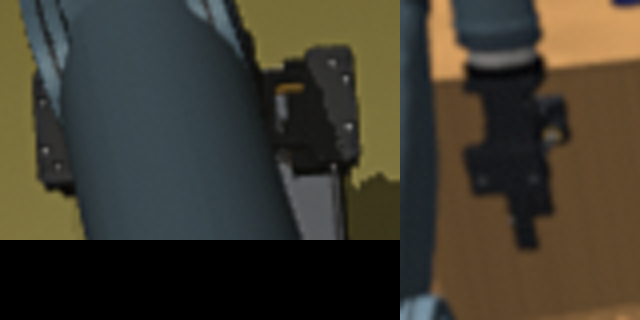

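The two camera views agree on the lid. But the fingertips show about 33 mm higher than the reported TCP implies, both at the start and above the case, so the fingers closed over the button tops. I'll open up, go lower and watch the force.

>>> apply_moves(
  plan=[
    [[0, 0, -1], [0, 0, 0]],
    [[0, 0, 0], [0, 0, 0]],
    [[0, 0, 0], [0, 0, 0]],
    [[0, 0, 0], [0, 0, 0]],
    [[0, 0, 0], [0, 0, 0]],
    [[0, 0, 0], [0, 0, 0]],
  ],
  grip=8.8,
)

```text
clock: 5.25
position: [0.5672, 0.1822, 0.0961]
ee_rot: [-0.0, -0.047, 0.999, -0.0]
force: [0.5, 0.3, 0.3]
finger_gap: 0.94
grip_force: 0.0
```

>>> apply_moves(
  plan=[
    [[0, 0, 2], [0, 0, 0]],
    [[0, 0, 1], [0, 0, 0]],
    [[0, 0, 0.5], [0, 0, 0]],
    [[0, 0, 0.5], [0, 0, 0]],
    [[0, 0, 0], [0, 0, 0]],
    [[0, 0, 0], [0, 0, 0]],
  ],
)

```text
clock: 6.0
position: [0.5676, 0.1823, 0.0566]
ee_rot: [0.0, -0.047, 0.999, 0.0]
force: [0.6, 0.7, -0.1]
finger_gap: 0.998
grip_force: 0.0
```

Run:
```python
from h import *
p,Q,s=tool(); print(p,s['force'],s['finger_gap'])
b=save('side','s4.png')
d=cv2.resize(b[120:190,305:385],None,fx=8,fy=8,interpolation=cv2.INTER_CUBIC)
cv2.imwrite('pics/c6.png',d[:,:,::-1])
```

```text
[0.56756551 0.18227693 0.0565548 ] [ 0.56176194  0.66184848 -0.08002082] 0.9984604343354279
```

View pics/c6.png

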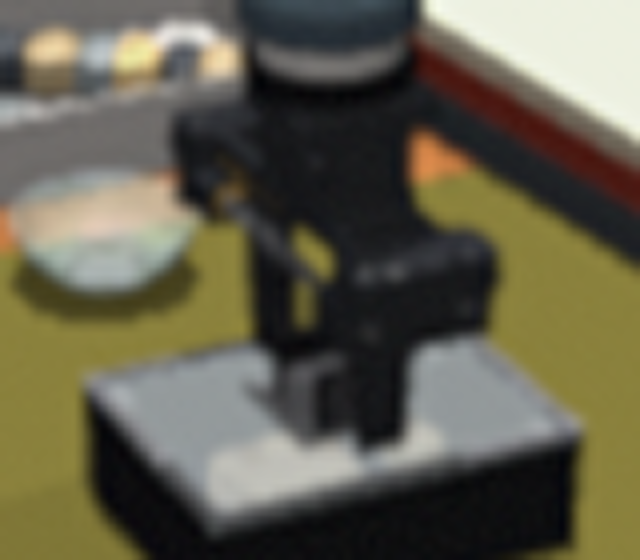

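The near finger is now in front of the near button, with its tip at crop (380,445), just above the plate, and no contact force. Pinch.

>>> apply_moves(
  plan=[
    [[0, 0, 0], [0, 0, 0]],
    [[0, 0, 0], [0, 0, 0]],
    [[0, 0, 0], [0, 0, 0]],
    [[0, 0, 0], [0, 0, 0]],
    [[0, 0, 0], [0, 0, 0]],
    [[0, 0, 0], [0, 0, 0]],
    [[0, 0, 0], [0, 0, 0]],
    [[0, 0, 0], [0, 0, 0]],
  ],
  grip=1.0,
)

```text
clock: 7.05
position: [0.5672, 0.1836, 0.0565]
ee_rot: [0.0, -0.048, 0.999, 0.001]
force: [-1.2, 5.6, 3.1]
finger_gap: 0.376
grip_force: 30.0
```

>>> apply_moves(
  plan=[
    [[0, 0, -0.5], [0, 0, 0]],
    [[0, 0, -1], [0, 0, 0]],
    [[0, 0, -1.5], [0, 0, 0]],
    [[0, 0, -2], [0, 0, 0]],
    [[0, 0, -2.5], [0, 0, 0]],
    [[0, 0, -2.5], [0, 0, 0]],
    [[0, 0, 0], [0, 0, 0]],
    [[0, 0, 0], [0, 0, 0]],
  ],
)

```text
clock: 8.05
position: [0.5669, 0.1816, 0.1558]
ee_rot: [-0.0, -0.047, 0.999, -0.0]
force: [-0.5, 0.4, -2.0]
finger_gap: 0.373
grip_force: 30.0
```

Run:
```python
from h import *
p,Q,s=tool(); print(p,s['force'],s['finger_gap'],s['grip_force'])
print(delta([.4401,-.0061,p[2]],near(-.018)))
b=save('side','s5.png')
cv2.imwrite('pics/c7.png',cv2.resize(b[80:220,280:420],None,fx=4,fy=4,interpolation=cv2.INTER_CUBIC)[:,:,::-1])
for d in spotter.search_frame('side','lid_grip')[:3]+spotter.search_frame('side','slab_center')[:2]: print(round(d['p'],2),c2w('side',d['location']))
```

```text
[0.56685696 0.18158737 0.15577444] [-0.54307472  0.43993961 -2.03311944] 0.37323296459089766 29.999544772290392
(array([ 14.38, -17.5 ,   0.02]), array([-0.04, -0.04,  6.41]))
0.69 [0.2077556  0.36889343 0.0208361 ]
0.56 [0.55126129 0.16234953 0.15839006]
0.31 [0.56686838 0.16464974 0.03661601]
0.62 [0.56084701 0.17601576 0.03749738]
```

View pics/c7.png

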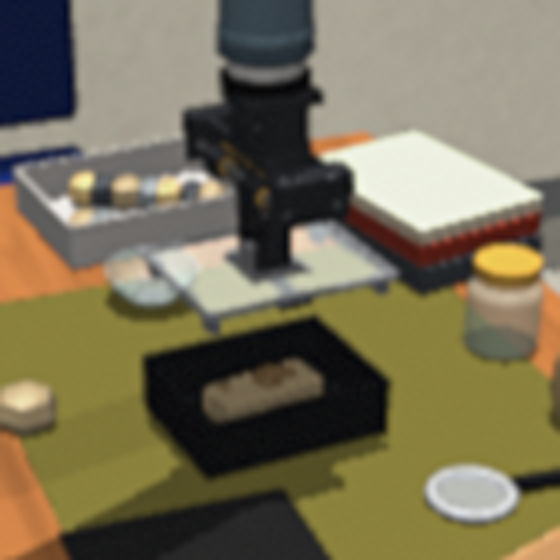

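The lid is off (feet clear, hanging level at crop (270,270)) and the slab lies visible in the case at crop (262,388). On to the mat.

>>> apply_moves(
  plan=[
    [[1.5, -1.8, 0], [0, 0, 0]],
    [[3, -3.7, 0], [0, 0, 0]],
    [[3, -3.7, 0], [0, 0, 0]],
    [[3, -3.6, 0], [0, 0, 0]],
    [[2.4, -3, 0], [0, 0, 3.2]],
    [[1.6, -1.4, 0], [0, 0, 3.2]],
    [[0, 0, 0], [0, 0, 0]],
    [[0, 0, 0], [0, 0, 0]],
  ],
)

```text
clock: 9.2
position: [0.4394, -0.0005, 0.1564]
ee_rot: [0.001, 0.008, 1.0, 0.0]
force: [0.5, 0.2, -2.0]
finger_gap: 0.376
grip_force: 30.0
```

Run:
```python
from h import *
np.set_printoptions(precision=4,suppress=True)
p,Q,s=tool(); print(p,s['force'],s['finger_gap'],s['grip_force'])
print(delta([.4401,-.0061,.0175],near(-.018)))
a=save('top','t3.png')
for d in spotter.search_frame('top','slab_center')[:2]: print(round(d['p'],2),c2w('top',d['location']))
# slab pixels: brightish inside case
g=np.array([.5675,.1823,0]);Rz=R.from_euler('z',.0942)
poly=proj('top',[g+Rz.apply([x*.075,y*.058,.03]) for x,y in((1,1),(1,-1),(-1,-1),(-1,1))]).astype(np.int32)
m=np.zeros(a.shape[:2],np.uint8);cv2.fillPoly(m,[poly],1)
mm=((a.max(2)>55)&(m>0)).astype(np.uint8);k=np.argwhere(mm)[:,::-1].astype(np.float32)
rc=cv2.minAreaRect(k);print(len(k),rc,k.mean(0)); B=[ray('top',u,v,.04) for u,v in cv2.boxPoints(rc)];print(np.array(B),ray('top',*rc[0],.04))
```

```text
[ 0.4394 -0.0005  0.1564] [ 0.5446  0.2048 -1.9896] 0.3759858193372394 29.99963321861287
(array([-0.07, -0.57, 13.89]), array([0.03, 0.07, 0.16]))
0.66 [0.56   0.1841 0.039 ]
553 ((245.26097106933594, 160.71360778808594), (35.000823974609375, 15.90328598022461), 80.21759033203125) [245.2767 160.6817]
[[0.6128 0.2159 0.04  ]
 [0.621  0.1714 0.04  ]
 [0.5211 0.1527 0.04  ]
 [0.5131 0.1968 0.04  ]] [0.5668 0.1842 0.04  ]
```

>>> apply_moves(
  plan=[
    [[-0.1, -0.6, 2], [0, 0, 0.2]],
    [[0, 0, 3], [0, 0, 0]],
    [[0, 0, 3], [0, 0, 0]],
    [[0, 0, 2.5], [0, 0, 0]],
    [[0, 0, 1.5], [0, 0, 0]],
    [[0, 0, 0.8], [0, 0, 0]],
    [[0, 0, 0.5], [0, 0, 0]],
    [[0, 0, 0], [0, 0, 0]],
  ],
)

```text
clock: 10.3
position: [0.4395, -0.0078, 0.0234]
ee_rot: [0.0, 0.01, 1.0, 0.0]
force: [-0.6, 0.3, -2.0]
finger_gap: 0.374
grip_force: 30.0
```

>>> apply_moves(
  plan=[
    [[0, 0, 0.2], [0, 0, 0]],
    [[0, 0, 0.2], [0, 0, 0]],
    [[0, 0, 0.1], [0, 0, 0]],
    [[0, 0, 0], [0, 0, 0]],
  ],
)

```text
clock: 10.8
position: [0.4391, -0.0079, 0.0182]
ee_rot: [-0.0, 0.011, 1.0, -0.0]
force: [-0.0, -0.2, -2.4]
finger_gap: 0.374
grip_force: 30.0
```

>>> apply_moves(
  plan=[
    [[0, 0.1, 0.1], [0, 0, 0]],
    [[0, 0, 0.1], [0, 0, 0]],
    [[0, 0, 0], [0, 0, 0]],
  ],
)

```text
clock: 11.18
position: [0.4393, -0.0071, 0.0173]
ee_rot: [0.0, 0.011, 1.0, 0.0]
force: [-4.2, -1.4, 18.5]
finger_gap: 0.378
grip_force: 30.0
```

>>> apply_moves(
  plan=[
    [[0, 0, -0.1], [0, 0, 0]],
    [[0, 0, 0], [0, 0, 0]],
  ],
)

```text
clock: 11.42
position: [0.4394, -0.0068, 0.0174]
ee_rot: [0.0, 0.01, 1.0, 0.0]
force: [-1.8, -0.9, 4.3]
finger_gap: 0.374
grip_force: 30.0
```

>>> apply_moves(
  plan=[
    [[0, 0, 0], [0, 0, 0]],
    [[0, 0, 0], [0, 0, 0]],
    [[0, 0, 0], [0, 0, 0]],
    [[0, 0, 0], [0, 0, 0]],
    [[0, 0, 0], [0, 0, 0]],
    [[0, 0, -2], [0, 0, 0]],
    [[0, 0, -5], [0, 0, 0]],
    [[0, 0, -5], [0, 0, 0]],
  ],
  grip=8.8,
)

```text
clock: 12.42
position: [0.4387, -0.0069, 0.1384]
ee_rot: [-0.0, 0.011, 1.0, -0.0]
force: [1.0, 0.1, 0.0]
finger_gap: 1.001
grip_force: 0.0
```

Run:
```python
from h import *
np.set_printoptions(precision=4,suppress=True)
p,Q,s=tool(); print(p,s['force'],s['finger_gap'])
print(delta([.5668,.185,p[2]],near(.187)))
save('side','s6.png');
for d in spotter.search_frame('side','lid_grip')[:3]: print(round(d['p'],2),c2w('side',d['location']))
```

```text
[ 0.4387 -0.0069  0.1384] [0.9629 0.0509 0.0482] 1.0009114196765536
(array([-12.4 ,  19.46,  -0.01]), array([ -0.01,  -0.05, -11.92]))
0.73 [0.2079 0.3707 0.0239]
0.67 [ 0.436  -0.0217  0.0225]
```

>>> apply_moves(
  plan=[
    [[-2.5, 3.9, 0], [0, 0, 0]],
    [[-2.5, 3.9, 0], [0, 0, 0]],
    [[-2.5, 3.9, 0], [0, 0, 0]],
    [[-2.5, 3.9, 0], [0, 0, 0]],
    [[-2.4, 3.86, 0], [0, 0, 0]],
    [[0, 0, 0], [0, 0, -6]],
    [[0, 0, 0], [0, 0, -5.9]],
    [[0, 0, 0], [0, 0, 0]],
  ],
  grip=6.0,
)

```text
clock: 13.52
position: [0.5668, 0.1849, 0.1364]
ee_rot: [-0.001, -0.093, 0.996, -0.0]
force: [-0.3, 1.0, -0.2]
finger_gap: 0.682
grip_force: 0.0
```

Run:
```python
from h import *
np.set_printoptions(precision=4,suppress=True)
p,Q,s=tool(); print(p,s['force'],s['finger_gap'])
print(delta([.5668,.185,.007],near(.187)))
g=np.array([.5675,.1823,0]);Rz=R.from_euler('z',.0942)
for t in (0,.005,.01,.017):
  for z in (.06,.065,.07): print(t,z,proj('side',g+[0,0,z]+Rz.apply([0,-.044-t,0])).round(1))
save('side','s7.png')
```

```text
[0.5668 0.1849 0.1364] [-0.2915  0.9551 -0.1537] 0.6822458199273058
(array([-0.02,  0.01, 12.94]), array([-0.  , -0.08, -0.07]))
0 0.06 [[350.6 176.6]]
0 0.065 [[350.6 175.4]]
0 0.07 [[350.7 174.2]]
0.005 0.06 [[351.3 177.3]]
0.005 0.065 [[351.3 176.1]]
0.005 0.07 [[351.3 174.8]]
0.01 0.06 [[351.9 177.9]]
0.01 0.065 [[352.  176.7]]
0.01 0.07 [[352.  175.5]]
0.017 0.06 [[352.9 178.9]]
0.017 0.065 [[352.9 177.6]]
0.017 0.07 [[352.9 176.4]]
```

>>> apply_moves(
  plan=[
    [[0, 0, 3], [0, 0, 0]],
    [[0, 0, 4], [0, 0, 0]],
    [[0, 0, 3], [0, 0, 0]],
    [[0, 0, 1.5], [0, 0, 0]],
    [[0, 0, 1.0], [0, 0, 0]],
    [[0, 0, 0.6], [0, 0, 0]],
    [[0, 0, 0], [0, 0, 0]],
    [[0, 0, 0], [0, 0, 0]],
  ],
)

```text
clock: 14.58
position: [0.5678, 0.1853, 0.007]
ee_rot: [0.001, -0.093, 0.996, 0.0]
force: [0.2, -0.7, 0.3]
finger_gap: 0.68
grip_force: 0.0
```

>>> apply_moves(
  plan=[
    [[0, 0, 0], [0, 0, 0]],
    [[0, 0, 0], [0, 0, 0]],
    [[0, 0, 0], [0, 0, 0]],
    [[0, 0, 0], [0, 0, 0]],
    [[0, 0, 0], [0, 0, 0]],
  ],
  grip=1.0,
)

```text
clock: 15.2
position: [0.5675, 0.1852, 0.0066]
ee_rot: [0.0, -0.093, 0.996, 0.0]
force: [-1.9, -1.1, 5.1]
finger_gap: 0.495
grip_force: 30.0
```

Slab gripped: width 43.6 mm against 44. Lift and refit the stand meanwhile.

>>> apply_moves(
  plan=[
    [[0, 0, -1], [0, 0, 0]],
    [[0, 0, -3], [0, 0, 0]],
    [[0, 0, -4], [0, 0, 0]],
    [[0, 0, -5], [0, 0, 0]],
    [[0, 0, -5], [0, 0, 0]],
    [[0, 0, 0], [0, 0, 0]],
  ],
)

```text
clock: 15.95
position: [0.5696, 0.1858, 0.1904]
ee_rot: [0.004, -0.093, 0.996, 0.001]
force: [-1.0, -0.1, -3.8]
finger_gap: 0.496
grip_force: 30.0
```

Run:
```python
from h import *
np.set_printoptions(precision=4,suppress=True)
from scipy.optimize import least_squares
a=cv2.imread('pics/t1.png').astype(float); g=cv2.cvtColor(a.astype(np.uint8),cv2.COLOR_BGR2GRAY)
t=np.radians(35)
def W(p,L):
    L=np.array(L,float); X=np.c_[L[:,0]*np.cos(t)-L[:,2]*np.sin(t),L[:,1],L[:,0]*np.sin(t)+L[:,2]*np.cos(t)+.03]
    return R.from_euler('z',p[2]).apply(X)+[p[0],p[1],0]
C=lambda l,o:(np.array(l)+.5)/5-.5+np.array(o)
px=C([(130,38),(314,92),(238,326),(59,276)],(345,95))
s=least_squares(lambda p:(proj('top',W(p,[[.14,.055,0],[.14,-.055,0],[0,-.055,.015],[0,.055,.015]]))-px).ravel(),[.595,-.186,-.28]);print(s.x,s.fun)
# profile along centre line of board in image
xs=np.linspace(.03,-.03,25)
for z,n in((0,'surf'),):
    P=proj('top',W(s.x,[[x,.0,0] for x in xs]))
    print([(round(x*1000),int(g[int(round(v)),int(round(u))])) for x,(u,v) in zip(xs,P)])
print('lip edges rel surf x:', proj('top',W(s.x,[[0,0,.015],[-.008,0,.015],[-.008,0,0],[0,0,0]])).round(1).tolist(), P[[0,-1]])
for d in spotter.search_frame('side','slab_center')[:1]: print(round(d['p'],2),c2w('side',d['location']))
p,Q,st=tool();print(p,st['finger_gap'],st['force'])
```

```text
[ 0.5939 -0.1857 -0.2761] [-0.7521 -0.0719  0.9072 -0.0535  0.5713  0.3139 -0.732  -0.2025]
[(30, 94), (28, 94), (25, 97), (22, 100), (20, 96), (17, 96), (15, 98), (12, 100), (10, 98), (8, 102), (5, 102), (2, 106), (0, 71), (-3, 74), (-5, 74), (-8, 119), (-10, 118), (-13, 70), (-15, 53), (-18, 53), (-20, 103), (-22, 121), (-25, 71), (-28, 71), (-30, 84)]
lip edges rel surf x: [[374.2, 154.9], [373.4, 157.3], [373.6, 155.4], [374.4, 152.9]] [[377.4484 143.5474]
 [371.4438 162.1679]]
0.7 [0.5612 0.1743 0.0383]
[0.5678 0.1852 0.1877] 0.49762742715534664 [-0.1626  0.2761 -3.4352]
```

```bash
cat >> h.py <<'E'
T35=np.radians(35); BY=-.276; BO=np.array([.594,-.186,.03])
BR=R.from_euler('z',BY)*R.from_euler('y',-T35)   # board frame axes
TR=BR*R.from_matrix(np.array([[-1,0,0],[0,1,0],[0,0,-1.]]))
def goal(x,y,z,off=-.0194):  # slab centre in board frame -> reported tcp
    c=BO+BR.apply([x,y,z]); return c-TR.apply([0,0,off])
E
python3 - <<'E'
from h import *
np.set_printoptions(precision=4,suppress=True)
p,Q,s=tool();G=goal(.065,0,.08);print(G,BR.as_matrix(),delta(G,TR)); print(delta([*G[:2],p[2]],TR)[0], (Q.inv()*near(BY)).as_rotvec()*57.3)
E
```

```text
[ 0.6118 -0.191   0.1169] [[ 0.7881  0.2725 -0.5519]
 [-0.2232  0.9622  0.1563]
 [ 0.5736  0.      0.8192]] (array([  2.68, -37.79,   7.04]), array([  8.16, -34.22,  25.65]))
[  2.66 -37.79  -0.03] [ 0.0692  0.146  26.5071]
```

>>> apply_moves(
  plan=[
    [[0.2, -2.4, 0], [0, 0, 0]],
    [[0.3, -4.7, 0], [0, 0, 0]],
    [[0.4, -5.5, 0], [0, 0, 0]],
    [[0.4, -5.5, 0], [0, 0, 0]],
    [[0.4, -5.5, 0], [0, 0, 0]],
    [[0.4, -5.5, 0], [0, 0, 0]],
    [[0.3, -5.0, 0], [0, 0, 0]],
    [[0.3, -3.7, 0], [0, 0, 0]],
  ],
)

```text
clock: 17.0
position: [0.609, -0.1939, 0.1837]
ee_rot: [-0.002, -0.092, 0.996, 0.0]
force: [-0.0, 0.0, -2.7]
finger_gap: 0.494
grip_force: 30.0
```

>>> apply_moves(
  plan=[
    [[0, 0, 0], [0, 0, 8.8]],
    [[0, 0, 0], [0, 0, 8.8]],
    [[0, 0, 0], [0, 0, 8.9]],
    [[0, 0, 0], [0, -8, 0]],
    [[0, 0, 0], [0, -9, 0]],
    [[0, 0, 0], [0, -9, 0]],
    [[0, 0, 0], [0, -9, 0]],
    [[0, 0, 0], [0, 0, 0]],
  ],
)

```text
clock: 18.0
position: [0.608, -0.1798, 0.1801]
ee_rot: [0.231, 0.129, 0.964, -0.018]
force: [0.5, 0.8, -2.5]
finger_gap: 0.497
grip_force: 30.0
```

Run:
```python
from h import *
np.set_printoptions(precision=4,suppress=True)
p,Q,s=tool();G=goal(.065,0,.08);print(p,s['finger_gap'],s['force'],s['q']);print(delta(G,TR))
b=save('side','s8.png');a=save('top','t4.png')
print('A',p+Q.apply([0,0,-.0194]),'B',p+[0,0,.0194])
for c in('side','top'):
  for d in spotter.search_frame(c,'slab_center')[:2]: print(c,round(d['p'],2),c2w(c,d['location']))
print(proj('side',[p+Q.apply([0,0,-.0194]),p+[0,0,.0194]]))
```

```text
[ 0.608  -0.1798  0.1801] 0.4967101131844396 [ 0.5463  0.7955 -2.5479] [-0.0334  0.3875  0.3075  2.0587 -0.4726  0.2689  1.959 ]
(array([ 2.25, -1.15,  5.91]), array([ 1.71, -8.23,  0.06]))
A [ 0.5995 -0.178   0.1974] B [ 0.608  -0.1798  0.1995]
side 0.62 [ 0.6112 -0.1966  0.2042]
top 0.53 [0.5532 0.455  0.0158]
top 0.52 [ 0.6214 -0.185   0.2252]
[[404.6459 186.3179]
 [407.8711 185.4058]]
```

>>> apply_moves(
  plan=[
    [[1, -0.5, 2], [0.9, -4.1, 0]],
    [[1, -0.6, 2], [0.8, -4.1, 0]],
    [[0, 0, 0], [0, 0, 0]],
    [[0, 0, 0], [0, 0, 0]],
  ],
)

```text
clock: 18.7
position: [0.6143, -0.1742, 0.1659]
ee_rot: [0.257, 0.126, 0.958, -0.012]
force: [0.3, -0.1, -2.8]
finger_gap: 0.495
grip_force: 30.0
```

Run:
```python
from h import *
np.set_printoptions(precision=4,suppress=True)
p,Q,s=tool();G=goal(.065,0,.08);print(p,s['finger_gap'],s['force'],s['q']);print(delta(G,TR))
b=save('side','s9.png');a=save('top','t5.png')
A=p+Q.apply([0,0,-.0194]);B=p+[0,0,.0194];print(A,B)
for c in('side','top'):
  for d in spotter.search_frame(c,'slab_center')[:2]: print(c,round(d['p'],2),c2w(c,d['location']))
SR=Q*R.from_matrix(np.diag([-1,1,-1.]))
E8=[[x*.05,y*.022,z*.014] for z in(-1,1) for x,y in((1,1),(1,-1),(-1,-1),(-1,1))]
print(proj('side',A+SR.apply(E8)).round(1).tolist());print(proj('top',A+SR.apply(E8)).round(1).tolist())
d=cv2.resize(b[130:260,360:460],None,fx=4,fy=4,interpolation=cv2.INTER_CUBIC)
c=cv2.resize(a[90:220,330:430],None,fx=4,fy=4,interpolation=cv2.INTER_CUBIC)
cv2.imwrite('pics/c8.png',np.hstack([d,c])[:,:,::-1])
```

```text
[ 0.6143 -0.1742  0.1659] 0.49456301485663373 [ 0.2529 -0.067  -2.8193] [-0.1177  0.4255  0.4103  2.1026 -1.0155  0.218   2.4798]
(array([ 2.24, -1.9 ,  4.27]), array([ 2.85, -5.28, -0.02]))
[ 0.6048 -0.1725  0.1827] [ 0.6143 -0.1742  0.1853]
side 0.81 [ 0.624  -0.1895  0.1947]
top 0.56 [ 0.6178 -0.1774  0.2126]
[[421.4, 180.2], [425.9, 189.2], [392.4, 205.9], [389.1, 196.7], [417.5, 173.1], [421.9, 181.9], [388.1, 199.1], [384.9, 189.9]]
[[374.3, 114.3], [390.7, 118.7], [379.4, 154.5], [363.4, 150.2], [374.7, 116.8], [391.4, 121.3], [379.8, 157.7], [363.6, 153.3]]
```

The wrist joint q6 is near its lower stop in this branch. I'll identify the arm's kinematics from logged joint and pose samples, first backing up to collect a few.

>>> apply_moves(
  plan=[
    [[0, 0, -3], [-2.7, 7, 0]],
    [[0, 0, -3], [0, 8, 0]],
    [[0, 0, 0], [0, 0, 0]],
  ],
)

```text
clock: 19.27
position: [0.5914, -0.1722, 0.2203]
ee_rot: [0.139, 0.118, 0.983, 0.025]
force: [-0.5, -0.4, -3.9]
finger_gap: 0.495
grip_force: 30.0
```

```bash
cat > k.py <<'E'
from h import *
import itertools,json
S=[([-1.4142,.5364,-.0044,1.5379,.0026,1.0673,-.0712],[.1436,.6339,.2282],[0,.1112,.9938,0]),
([-.0334,.3875,.3075,2.0587,-.4726,.2689,1.959],[.608,-.1798,.1801],[.231,.129,.964,-.018]),
([-.1177,.4255,.4103,2.1026,-1.0155,.218,2.4798],[.6143,-.1742,.1659],[.257,.126,.958,-.012])]
try: S+=[tuple(x) for x in json.load(open('samp.json'))]
except Exception: pass
def add():
    s=status.observe(); 
    try: L=json.load(open('samp.json'))
    except Exception: L=[]
    e=(list(s['q']),list(s['position']),list(s['ee_rot'])); L.append(e); json.dump(L,open('samp.json','w')); S.append(e)
AX='zyzyzyz'
def chain(q,sg):
    T=R.identity(); out=[]
    for a,x,s in zip(AX,q,sg): T=T*R.from_euler(a,s*x); out.append(T)
    return out
Q4=lambda e:R.from_quat([e[2][1],e[2][2],e[2][3],e[2][0]])
E
python3 - <<'E'
from k import *
add(); print(S[-1][0])
res=[]
for sg in itertools.product((1,-1),repeat=7):
    D=R.concatenate([chain(e[0],sg)[-1].inv()*Q4(e) for e in S]); m=D.mean(); res.append(((m.inv()*D).magnitude().max(),sg,m.as_matrix().round(2).tolist()))
res.sort(key=lambda x:x[0])
for x in res[:5]: print(x)
E
```

```text
[np.float64(-0.363529581045205), np.float64(0.45410317975752085), np.float64(0.8106105649275538), np.float64(1.9168819294129436), np.float64(-0.6740248178868229), np.float64(0.7392252230941385), np.float64(2.154027012064796)]
(np.float64(0.0006325346099995122), (-1, 1, -1, 1, -1, 1, -1), [[-0.0, -1.0, 0.0], [1.0, -0.0, 0.0], [-0.0, 0.0, 1.0]])
(np.float64(0.114889612819398), (1, 1, 1, 1, 1, 1, 1), [[0.45, 0.89, -0.08], [-0.89, 0.45, -0.02], [0.02, 0.08, 1.0]])
(np.float64(0.6368136028954227), (1, -1, 1, -1, 1, -1, 1), [[0.45, 0.88, -0.15], [-0.69, 0.45, 0.57], [0.57, -0.15, 0.81]])
(np.float64(0.6403893399046795), (-1, -1, -1, -1, -1, -1, -1), [[-0.02, -1.0, -0.07], [0.8, 0.02, -0.59], [0.59, -0.07, 0.8]])
(np.float64(0.6879037633632287), (-1, 1, -1, -1, 1, 1, 1), [[0.15, 0.99, 0.03], [0.77, -0.14, 0.62], [0.62, -0.07, -0.78]])
```

```bash
cat >> k.py <<'E'
SG=(-1,1,-1,1,-1,1,-1); CT=R.from_matrix([[0,-1,0],[1,0,0],[0,0,1.]])
def basis(q):
    c=chain(q,SG); c=[x.as_matrix() for x in c]
    return np.c_[[0,0,1],c[1][:,1],c[2][:,0],c[2][:,1],c[2][:,2],c[4][:,0],c[4][:,1],c[4][:,2],c[5][:,0],c[5][:,1],c[5][:,2]]
def links(lam=1e-4):
    A=np.vstack([basis(e[0]) for e in S]); b=np.concatenate([e[1] for e in S])
    l0=np.array([.36,0,0,0,.4,0,0,.4,0,0,.2])
    W=np.diag([.1,1,1,1,.1,1,1,.1,1,1,.1])
    x=l0+np.linalg.solve(A.T@A+lam*W,A.T@(b-A@l0)); return x,(A@x-b)
def fk(q,L): return basis(q)@L, chain(q,SG)[-1]*CT
lo=np.array([-2.7,-.37,-1.27,.24,-1.31,.19,-2.76]);hi=np.array([2.7,2.16,1.26,2.4,4.45,1.91,2.76])
E
python3 - <<'E'
from k import *
from scipy.optimize import least_squares
np.set_printoptions(precision=3,suppress=True)
L,r_=links();print(L,np.abs(r_).max())
rng=np.random.default_rng(0)
for name,P in(('hover',goal(.065,0,.08)),('final',goal(.05,0,.014))):
  for half in (0,1):
    RR=TR*R.from_euler('z',np.pi*half); sol=[]
    for k in range(60):
        f=lambda q:np.r_[(fk(q,L)[0]-P)*10,(RR.inv()*fk(q,L)[1]).as_rotvec()*3]
        s=least_squares(f,rng.uniform(lo,hi),bounds=(lo,hi))
        if s.cost<1e-6: sol.append((min(np.minimum(s.x-lo,hi-s.x)),s.x))
    sol.sort(key=lambda x:-x[0]); print(name,half,len(sol))
    for m,x in sol[:6]: print(round(m,2),x)
E
```

```text
[ 0.348 -0.024  0.    -0.02   0.504 -0.    -0.     0.446  0.    -0.
  0.338] 3.6017440733004946e-05
hover 0 33
0.27 [ 0.998  0.747 -0.994  2.128  1.862  0.58  -0.054]
0.27 [ 0.924  0.687 -0.887  2.131  1.878  0.501 -0.116]
0.27 [ 0.918  0.682 -0.878  2.132  1.879  0.495 -0.121]
0.27 [ 0.893  0.666 -0.843  2.133  1.887  0.472 -0.143]
0.25 [ 0.861  0.647 -0.8    2.134  1.898  0.444 -0.169]
0.2 [ 0.792  0.611 -0.708  2.138  1.927  0.39  -0.231]
hover 1 23
0.07 [ 0.583  0.541 -0.445  2.149  2.082  0.263  2.679]
0.06 [-0.64   0.957  1.199  2.211  4.286  0.789  0.012]
0.05 [ 0.608  0.547 -0.476  2.148  2.057  0.276  2.712]
0.05 [ 0.53   0.529 -0.38   2.152  2.145  0.237  2.6  ]
0.04 [ 0.513  0.526 -0.359  2.153  2.168  0.229  2.572]
0.03 [-0.133  0.538  0.428  2.189  3.906  0.225  0.666]
final 0 42
0.33 [ 0.905  0.873 -0.879  2.074  2.054  0.597 -0.189]
0.32 [ 0.889  0.86  -0.856  2.075  2.061  0.58  -0.209]
0.32 [ 0.888  0.859 -0.854  2.075  2.061  0.579 -0.21 ]
0.32 [ 0.887  0.859 -0.854  2.075  2.061  0.578 -0.211]
0.32 [ 0.86   0.838 -0.814  2.077  2.074  0.551 -0.244]
0.32 [ 0.855  0.835 -0.808  2.077  2.076  0.547 -0.25 ]
final 1 28
0.26 [-0.321  0.806  0.694  2.142  3.981  0.474  0.443]
0.26 [-0.356  0.831  0.744  2.143  4.012  0.507  0.391]
0.25 [-0.419  0.885  0.837  2.146  4.058  0.576  0.3  ]
0.25 [-0.43   0.896  0.854  2.147  4.064  0.589  0.285]
0.25 [-0.441  0.907  0.87   2.147  4.071  0.603  0.27 ]
0.24 [-0.273  0.777  0.627  2.14   3.935  0.433  0.518]
```

```bash
cat >> k.py <<'E'
from scipy.optimize import least_squares
VM=.7/8*np.array([2.39,2.39,3.14,3.14,3.14,3.14,3.14])
def step(q,P,RR,L,mu=.03):
    f=lambda x:np.r_[(fk(x,L)[0]-P)*10,(RR.inv()*fk(x,L)[1]).as_rotvec()*3,mu*(x-q)]
    a=np.maximum(lo+.02,q-VM)-1e-6;b=np.minimum(hi-.02,q+VM)+1e-6
    return least_squares(f,np.clip(q,a+1e-7,b-1e-7),bounds=(a,b)).x
def sim(q,rows,L,mu=.03,T=None):
    P,RR=T if T else fk(q,L)
    for t,w in rows:
        P=P+RR.apply(np.array(t)/100); RR=RR*R.from_rotvec(np.radians(w)); q=step(q,P,RR,L,mu)
    return q,P,RR
E
python3 - <<'E'
from k import *
np.set_printoptions(precision=2,suppress=True)
L,_=links()
# validate: S[2]->S[3]
q,P,RR=sim(np.array(S[2][0]),[([0,0,-3],[-2.7,7,0]),([0,0,-3],[0,8,0]),([0]*3,[0]*3)],L); print('val',q,np.array(S[3][0]))
q0=np.array(S[3][0]); P0,R0=fk(q0,L)
d=np.degrees((R0.inv()*TR).as_rotvec()); print('rot to go',d)
G=goal(.065,0,.10)
def go(q,T,RT,n,T0=None):
    P,RR=fk(q,L) if T0 is None else T0
    K=(RR.inv()*RT).as_rotvec()
    for i in range(1,n+1): q=step(q,P+(T-P)*i/n,RR*R.from_rotvec(K*i/n),L)
    return q
for roll in (-40,-25,25,40):
  for over in (0,15):
    q=go(q0,P0,R0*R.from_euler('x',roll,degrees=True),5); q1=q
    q=go(q,P0,TR*R.from_euler('y',-over,degrees=True)*R.from_euler('x',roll,degrees=True),6);q2=q
    q=go(q,P0,TR,6); q3=q; q=go(q,G,TR,6)
    p,rr=fk(q,L); print(roll,over,q1,q2,q3,q,np.abs(p-G).max()*1e3,np.degrees((TR.inv()*rr).magnitude()))
E
```

```text
val [-0.3   0.43  0.73  1.91 -0.61  0.73  2.1 ] [-0.36  0.45  0.81  1.92 -0.67  0.74  2.15]
rot to go [  5.42 -19.52   0.51]
-40 0 [ 0.32  0.64  0.42  1.75 -1.12  1.3   2.74] [ 1.28  0.68 -0.85  1.95 -0.73  0.56  2.74] [ 0.42  0.27 -0.17  2.11 -0.21  0.21  1.8 ] [-0.2   0.48  0.52  2.13 -1.29  0.21  2.73] 11.525424184294724 5.3268036785729285
-40 15 [ 0.32  0.64  0.42  1.75 -1.12  1.3   2.74] [ 1.55  0.95 -1.22  2.05 -0.41  0.26  2.74] [ 0.53  0.27 -0.23  2.12 -0.55  0.21  2.19] [-0.2   0.48  0.52  2.13 -1.29  0.21  2.73] 11.524833392147855 5.326833214679926
-25 0 [ 0.08  0.54  0.58  1.84 -1.03  1.08  2.61] [ 0.91  0.41 -0.5   2.05 -0.95  0.42  2.74] [-0.    0.26  0.25  2.13 -0.3   0.21  1.8 ] [-0.2   0.48  0.52  2.13 -1.29  0.21  2.73] 11.525931033043696 5.3267781201212
-25 15 [ 0.08  0.54  0.58  1.84 -1.03  1.08  2.61] [ 1.11  0.47 -0.81  2.08 -0.85  0.21  2.74] [-0.09  0.27  0.36  2.14 -0.54  0.21  2.04] [-0.2   0.48  0.52  2.13 -1.29  0.21  2.73] 11.525740977167048 5.326787521528679
25 0 [-0.82  0.7   1.17  1.91 -0.41  0.69  1.72] [-1.02  0.75  1.24  2.14 -0.37  0.26  1.44] [-0.55  0.36  0.88  2.21 -1.29  0.24  2.71] [-0.2   0.48  0.52  2.13 -1.29  0.21  2.73] 11.526416216337571 5.3267540783866485
25 15 [-0.82  0.7   1.17  1.91 -0.41  0.69  1.72] [-1.08  0.82  1.24  2.15 -0.07  0.21  0.95] [-0.5   0.33  0.81  2.2  -1.17  0.21  2.6 ] [-0.2   0.48  0.52  2.13 -1.29  0.21  2.73] 11.526488430643884 5.326750575306521
40 0 [-0.93  0.9   1.24  1.87 -0.27  0.75  1.49] [-1.07  0.96  1.24  2.04 -0.03  0.45  0.95] [-0.48  0.31  0.75  2.17 -0.75  0.21  2.17] [-0.2   0.48  0.52  2.13 -1.29  0.21  2.73] 11.526872534040361 5.326731692131744
40 15 [-0.93  0.9   1.24  1.87 -0.27  0.75  1.49] [-1.15  1.05  1.24  2.16  0.3   0.23  0.36] [-0.23  0.25  0.31  2.2   0.99  0.21  0.37] [ 0.58  0.49 -0.43  2.17  2.02  0.24 -0.42] 0.01468305680205062 0.007682739422042582
```

```bash
cat > srch.py <<'E'
from k import *
np.set_printoptions(precision=2,suppress=True)
L,_=links()
q0=np.array(S[-1][0]); P0,R0=fk(q0,L); G=goal(.065,0,.10)
def go(q,T,RT,n,mu):
    P,RR=fk(q,L); K=(RR.inv()*RT).as_rotvec(); o=[]
    for i in range(1,n+1): q=step(q,P+(T-P)*i/n,RR*R.from_rotvec(K*i/n),L,mu); o.append(q)
    return q
E
timeout 500 python3 - <<'E'
from srch import *
out=[]
for roll in (40,55):
 for over in (10,25,40):
  for dz in (0,.06):
    row=[]
    for mu in (.03,.1):
      V=P0+[0,0,dz]; rx=R.from_euler('x',roll,degrees=True)
      q=go(q0,V,R0*rx,6,mu);q=go(q,V,TR*R.from_euler('y',-over,degrees=True)*rx,7,mu);q2=q
      q=go(q,V,TR*R.from_euler('y',-over,degrees=True),6,mu);q3=q
      q=go(q,V,TR,4,mu);q=go(q,G,TR,5,mu); p,rr=fk(q,L)
      row.append((q2[[4,5,6]],q3[[2,4,5]],q,round(np.abs(p-G).max()*1e3,1)))
    print(roll,over,dz,*row,flush=True)
E
```

```text
40 10 0 (array([0.16, 0.29, 0.59]), array([0.36, 1.81, 0.21]), array([ 0.72,  0.53, -0.61,  2.16,  1.91,  0.31, -0.27]), np.float64(0.0)) (array([0.16, 0.29, 0.6 ]), array([0.36, 1.81, 0.21]), array([ 0.71,  0.52, -0.6 ,  2.16,  1.91,  0.31, -0.26]), np.float64(0.1))
40 10 0.06 (array([0.49, 0.43, 0.41]), array([0.53, 1.86, 0.21]), array([ 0.68,  0.51, -0.56,  2.17,  1.93,  0.29, -0.3 ]), np.float64(0.0)) (array([0.48, 0.43, 0.41]), array([0.54, 1.85, 0.21]), array([ 0.68,  0.52, -0.57,  2.16,  1.92,  0.29, -0.29]), np.float64(0.2))
40 25 0 (array([ 0.49,  0.21, -0.03]), array([0.55, 2.14, 0.4 ]), array([ 0.53,  0.48, -0.38,  2.17,  2.07,  0.22, -0.48]), np.float64(0.0)) (array([ 0.49,  0.21, -0.03]), array([0.56, 2.14, 0.4 ]), array([ 0.53,  0.48, -0.37,  2.17,  2.07,  0.21, -0.48]), np.float64(0.1))
40 25 0.06 (array([ 0.87,  0.34, -0.24]), array([0.56, 2.52, 0.37]), array([ 0.52,  0.48, -0.37,  2.18,  2.08,  0.21, -0.49]), np.float64(0.0)) (array([ 0.87,  0.34, -0.23]), array([0.57, 2.52, 0.37]), array([ 0.52,  0.48, -0.37,  2.17,  2.08,  0.21, -0.49]), np.float64(0.1))
40 40 0 (a
[... 1469 characters left out ...]
), np.float64(0.0)) (array([0.47, 0.57, 0.03]), array([0.9 , 2.1 , 0.28]), array([ 0.61,  0.5 , -0.48,  2.17,  1.98,  0.25, -0.36]), np.float64(0.2))
55 40 0 (array([ 0.32,  0.45, -0.27]), array([0.79, 1.97, 0.74]), array([ 0.52,  0.48, -0.36,  2.18,  2.09,  0.21, -0.5 ]), np.float64(0.0)) (array([ 0.32,  0.45, -0.27]), array([0.79, 1.97, 0.73]), array([ 0.48,  0.47, -0.32,  2.19,  2.22,  0.21, -0.65]), np.float64(1.3))
55 40 0.06 (array([ 0.6 ,  0.52, -0.4 ]), array([0.75, 2.25, 0.7 ]), array([ 0.52,  0.48, -0.36,  2.18,  2.09,  0.21, -0.5 ]), np.float64(0.0)) (array([ 0.6 ,  0.52, -0.4 ]), array([0.75, 2.25, 0.7 ]), array([ 0.51,  0.48, -0.35,  2.18,  2.11,  0.21, -0.52]), np.float64(0.2))
```

>>> apply_moves(
  plan=[
    [[0, 0, -1], [9, 0, 0]],
    [[0, 0, -1], [10, 0, 0]],
    [[0, 0, -1], [10, 0, 0]],
    [[0, 0, -1], [10, 0, 0]],
    [[0, 0, 0], [0, 0, 0]],
  ],
)

```text
clock: 19.9
position: [0.5821, -0.1572, 0.2506]
ee_rot: [0.089, 0.152, 0.936, -0.304]
force: [0.2, 0.3, -2.8]
finger_gap: 0.498
grip_force: 30.0
```

Run:
```python
from k import *
np.set_printoptions(precision=2,suppress=True)
add();print(np.array(S[-1][0]),tool()[0])
print(delta(tool()[0],TR*R.from_euler('y',-25,degrees=True)*R.from_euler('x',40,degrees=True)))
```

```text
[-0.96  0.79  1.22  1.87 -0.15  0.79  1.42] [ 0.58 -0.16  0.25]
(array([0., 0., 0.]), array([  6.83, -34.96,  28.42]))
```

>>> apply_moves(
  plan=[
    [[0, 0, 0], [1.4, -7, 5.7]],
    [[0, 0, 0], [1.4, -7, 5.7]],
    [[0, 0, 0], [1.4, -7, 5.7]],
    [[0, 0, 0], [1.4, -7, 5.7]],
    [[0, 0, 0], [1.3, -7, 5.6]],
    [[0, 0, 0], [0, 0, 0]],
    [[0, 0, 0], [0, 0, 0]],
  ],
)

```text
clock: 20.78
position: [0.5798, -0.1667, 0.2566]
ee_rot: [0.363, 0.267, 0.817, -0.362]
force: [0.8, -0.4, -2.1]
finger_gap: 0.498
grip_force: 30.0
```

Run:
```python
from k import *
np.set_printoptions(precision=2,suppress=True)
add();print(np.array(S[-1][0]),tool()[0],tool()[2]['finger_gap'])
print(delta(tool()[0],TR*R.from_euler('y',-25,degrees=True)))
```

```text
[-1.19  0.94  1.26  2.19  0.59  0.3   0.12] [ 0.58 -0.17  0.26] 0.49815885378922214
(array([0., 0., 0.]), array([-40.15,  -8.03,   2.66]))
```

>>> apply_moves(
  plan=[
    [[0, 0, 0], [-8, -1.6, 0.5]],
    [[0, 0, 0], [-8, -1.6, 0.5]],
    [[0, 0, 0], [-8, -1.6, 0.5]],
    [[0, 0, 0], [-8, -1.6, 0.6]],
    [[0, 0, 0], [-8, -1.6, 0.6]],
    [[0, 0, 0], [0, 0, 0]],
    [[0, 0, 0], [0, 0, 0]],
  ],
)

```text
clock: 21.65
position: [0.5747, -0.1897, 0.2765]
ee_rot: [0.426, 0.217, 0.829, -0.289]
force: [0.1, -0.3, -3.5]
finger_gap: 0.499
grip_force: 30.0
```

Run:
```python
from k import *
np.set_printoptions(precision=2,suppress=True)
add();print(np.array(S[-1][0]),tool()[0],tool()[2]['finger_gap'])
print(delta(tool()[0],TR))
```

```text
[-1.11  0.65  1.17  2.35  1.96  0.34 -1.05] [ 0.57 -0.19  0.28] 0.49869036873204675
(array([0., 0., 0.]), array([-28.78,  21.51,  -3.24]))
```

>>> apply_moves(
  plan=[
    [[0, 0, 0], [-4.8, 3.6, -0.5]],
    [[0, 0, 0], [-4.8, 3.6, -0.5]],
    [[0, 0, 0], [-4.8, 3.6, -0.5]],
    [[0, 0, 0], [-4.8, 3.6, -0.5]],
    [[0, 0, 0], [-4.8, 3.6, -0.5]],
    [[0, 0, 0], [-4.8, 3.6, -0.6]],
    [[0, 0, 0], [0, 0, 0]],
  ],
)

```text
clock: 22.52
position: [0.5701, -0.1993, 0.259]
ee_rot: [0.324, 0.17, 0.922, -0.124]
force: [-0.2, 0.3, -3.6]
finger_gap: 0.494
grip_force: 30.0
```

Run:
```python
from k import *
np.set_printoptions(precision=2,suppress=True)
add();print(np.array(S[-1][0]),tool()[0],tool()[2]['finger_gap'])
print(delta(goal(.065,0,.10),TR))
```

```text
[-0.38  0.19  0.55  2.25  1.17  0.19  0.22] [ 0.57 -0.2   0.26] 0.4937520752863065
(array([ 6.06,  3.75, 10.86]), array([-10.03,   4.63,  -1.8 ]))
```

>>> apply_moves(
  plan=[
    [[0.5, 0.5, 1], [-3.4, 1.6, -0.6]],
    [[0.5, 0.5, 1], [-3.4, 1.6, -0.6]],
    [[0.5, 0.5, 1], [-3.4, 1.6, -0.6]],
    [[0, 0, 0], [0, 0, 0]],
    [[0, 0, 0], [0, 0, 0]],
  ],
)

```text
clock: 23.15
position: [0.575, -0.1936, 0.2345]
ee_rot: [0.304, 0.145, 0.938, -0.085]
force: [-0.1, 1.2, -2.1]
finger_gap: 0.499
grip_force: 30.0
```

Run:
```python
from k import *
np.set_printoptions(precision=2,suppress=True)
add();print(np.array(S[-1][0]),tool()[0],tool()[2]['finger_gap'])
print(delta(goal(.065,0,.10),TR))
```

```text
[ 0.23  0.22 -0.07  2.2   1.07  0.2   0.42] [ 0.57 -0.19  0.23] 0.4985747977974844
(array([4.14, 2.1 , 9.37]), array([-5.18,  1.46, -0.1 ]))
```

>>> apply_moves(
  plan=[
    [[0.6, 0.3, 1.2], [-1.7, 0.5, 0]],
    [[0.6, 0.3, 1.2], [-1.7, 0.5, 0]],
    [[0.6, 0.3, 1.2], [-1.7, 0.4, 0]],
    [[0.6, 0.3, 1.2], [0, 0, 0]],
    [[0.6, 0.3, 1.2], [0, 0, 0]],
    [[0, 0, 0], [0, 0, 0]],
  ],
)

```text
clock: 23.9
position: [0.5889, -0.1824, 0.1671]
ee_rot: [0.298, 0.13, 0.945, -0.041]
force: [0.1, -0.6, -3.8]
finger_gap: 0.496
grip_force: 30.0
```

Run:
```python
from k import *
np.set_printoptions(precision=2,suppress=True)
add();print(np.array(S[-1][0]),tool()[0],tool()[2]['finger_gap'])
print(delta(goal(.065,0,.10),TR))
```

```text
[ 0.64  0.41 -0.5   2.18  1.7   0.22 -0.11] [ 0.59 -0.18  0.17] 0.4959308890324069
(array([ 0.88, -0.21,  3.51]), array([ 0.04, -0.03,  0.09]))
```

>>> apply_moves(
  plan=[
    [[0.4, -0.1, 1.7], [0, 0, 0]],
    [[0.4, -0.1, 1.7], [0, 0, 0]],
    [[0, 0, 0], [0, 0, 0]],
    [[0, 0, 0], [0, 0, 0]],
  ],
)

```text
clock: 24.4
position: [0.6012, -0.1894, 0.1368]
ee_rot: [0.299, 0.132, 0.944, -0.042]
force: [-0.7, -0.2, -3.2]
finger_gap: 0.499
grip_force: 30.0
```

Run:
```python
from k import *
np.set_printoptions(precision=4,suppress=True)
p,Q,s=tool();print(p,s['finger_gap'],s['q']);print(delta(goal(.065,0,.10),TR))
b=save('side','s10.png');a=save('top','t6.png')
A=p+Q.apply([0,0,-.0194]);B=p+[0,0,.0194]
for c in('side','top'):
  for d in spotter.search_frame(c,'slab_center')[:2]: print(c,round(d['p'],2),c2w(c,d['location']))
SR=BR
E8=np.array([[x*.05,y*.022,z*.014] for z in(-1,1) for x,y in((1,1),(1,-1),(-1,-1),(-1,1))])
def dr(im,cam_,C,col,o,f,im2=None):
    P=(proj(cam_,C+SR.apply(E8))-o+.5)*f-.5
    for i in range(4):
        for j,k in((i,(i+1)%4),(i+4,(i+1)%4+4),(i,i+4)): cv2.line(im,tuple(P[j].round().astype(int)),tuple(P[k].round().astype(int)),col,1)
f=5
d=cv2.resize(b[140:260,365:435],None,fx=f,fy=f,interpolation=cv2.INTER_CUBIC).copy();d0=d.copy();dr(d,'side',A,(255,0,0),np.array([365,140]),f)
c=cv2.resize(a[80:200,335:415],None,fx=f,fy=f,interpolation=cv2.INTER_CUBIC).copy();dr(c,'top',A,(255,0,0),np.array([335,80]),f)
cv2.imwrite('pics/c9.png',np.hstack([d0,c])[:,:,::-1]); print(A,proj('side',[A,B]),proj('top',[A,B]))
print('side box A',((proj('side',A+SR.apply(E8))-[365,140]+.5)*f).round().tolist())
```

```text
[ 0.6012 -0.1894  0.1368] 0.49881364839198505 [ 0.6899  0.5102 -0.57    2.1646  1.9146  0.2901 -0.2794]
(array([0.27, 0.13, 0.24]), array([-0.03,  0.14, -0.05]))
side 0.7 [ 0.6041 -0.2046  0.1733]
top 0.86 [ 0.6031 -0.1913  0.1802]
[ 0.5905 -0.1864  0.1527] [[401.7013 202.2779]
 [405.853  201.0236]] [[380.8253 144.2269]
 [382.1121 139.9493]]
side box A [[268.0, 262.0], [288.0, 306.0], [129.0, 399.0], [114.0, 353.0], [244.0, 228.0], [263.0, 271.0], [102.0, 367.0], [89.0, 321.0]]
```

View pics/c9.png

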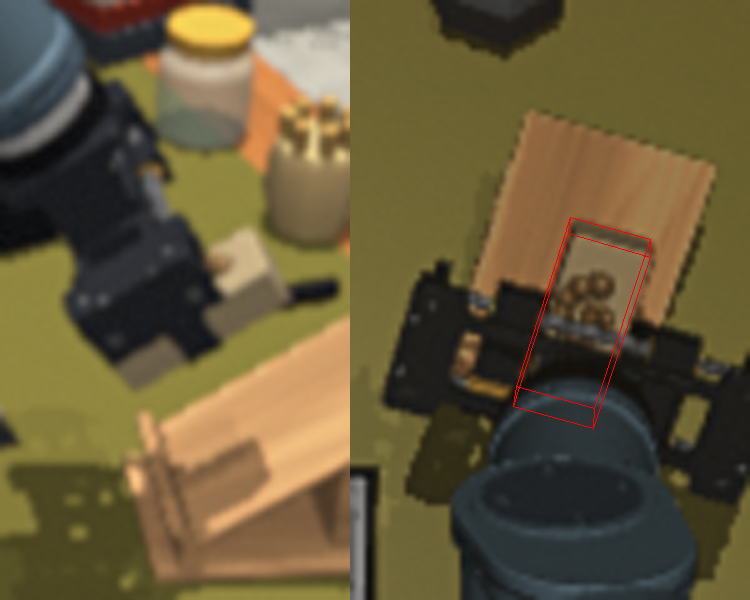

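Top view: the slab (crop (600,290)) coincides with the red predicted box, so the offset lies along the tool axis. Side view: the slab sits parallel above the board, about 5 mm higher than predicted. I'll descend along the board normal, watching the force.

Run:
```python
from h import *
print(delta(goal(.062,0,.02),TR))
```

```text
(array([0.62, 0.19, 8.25]), array([-0.05,  0.18, -0.09]))
```

>>> apply_moves(
  plan=[
    [[0.2, 0.1, 2], [0, 0, 0]],
    [[0.2, 0.1, 2], [0, 0, 0]],
    [[0.2, 0, 2], [0, 0.2, 0]],
    [[0, 0, 1.3], [0, 0, 0]],
    [[0, 0, 0.7], [0, 0, 0]],
    [[0, 0, 0], [0, 0, 0]],
    [[0, 0, 0], [0, 0, 0]],
  ],
)

```text
clock: 25.48
position: [0.6411, -0.1992, 0.0679]
ee_rot: [0.298, 0.132, 0.945, -0.041]
force: [0.6, 0.3, -3.5]
finger_gap: 0.497
grip_force: 30.0
```

Run:
```python
from h import *
np.set_printoptions(precision=3,suppress=True)
p,Q,s=tool();print(p,s['q'],s['force'],Q.inv().apply(s['force']))
print(delta(goal(.062,0,.014),TR))
```

```text
[ 0.641 -0.199  0.068] [ 0.708  0.726 -0.614  2.073  2.098  0.407 -0.375] [ 0.581  0.329 -3.508] [1.626 0.474 3.144]
(array([-0.02, -0.02,  0.85]), array([-0.03, -0.04, -0.1 ]))
```

Now in small steps to contact.

>>> apply_moves(
  plan=[
    [[0, 0, 0.3], [0, 0, 0]],
    [[0, 0, 0.2], [0, 0, 0]],
    [[0, 0, 0.1], [0, 0, 0]],
    [[0, 0, 0], [0, 0, 0]],
  ],
)

```text
clock: 25.98
position: [0.6443, -0.2002, 0.0624]
ee_rot: [0.297, 0.132, 0.945, -0.041]
force: [0.8, 0.2, -2.7]
finger_gap: 0.493
grip_force: 30.0
```

>>> apply_moves(
  plan=[
    [[0, 0, 0.1], [0, 0, 0]],
    [[0, 0, 0.1], [0, 0, 0]],
    [[0, 0, 0], [0, 0, 0]],
  ],
)

```text
clock: 26.35
position: [0.6454, -0.2005, 0.0608]
ee_rot: [0.297, 0.132, 0.945, -0.041]
force: [0.1, 0.0, -2.9]
finger_gap: 0.494
grip_force: 30.0
```

>>> apply_moves(
  plan=[
    [[0, 0, 0.1], [0, 0, 0]],
    [[0, 0, 0.1], [0, 0, 0]],
    [[0, 0, 0], [0, 0, 0]],
  ],
)

```text
clock: 26.72
position: [0.646, -0.2006, 0.06]
ee_rot: [0.298, 0.132, 0.945, -0.042]
force: [-11.1, 1.8, 12.2]
finger_gap: 0.497
grip_force: 30.0
```

>>> apply_moves(
  plan=[
    [[0, 0, 0.1], [0, 0, 0]],
    [[0, 0, 0.1], [0, 0, 0]],
    [[0, 0, 0], [0, 0, 0]],
  ],
)

```text
clock: 27.1
position: [0.6466, -0.2008, 0.0594]
ee_rot: [0.298, 0.132, 0.945, -0.042]
force: [-25.0, 4.4, 28.8]
finger_gap: 0.497
grip_force: 30.0
```

>>> apply_moves(
  plan=[
    [[0, 0, -0.3], [0, 0, 0]],
    [[0.4, 0, 0], [0, 0, 0]],
    [[0.3, 0, 0], [0, 0, 0]],
    [[0, 0, 0], [0, 0, 0]],
  ],
)

```text
clock: 27.6
position: [0.64, -0.199, 0.0553]
ee_rot: [0.297, 0.132, 0.945, -0.041]
force: [0.5, 0.8, -3.0]
finger_gap: 0.495
grip_force: 30.0
```

>>> apply_moves(
  plan=[
    [[0.1, 0, 0], [0, 0, 0]],
    [[0.1, 0, 0], [0, 0, 0]],
    [[0.1, 0, 0], [0, 0, 0]],
    [[0, 0, 0], [0, 0, 0]],
  ],
)

```text
clock: 28.1
position: [0.638, -0.1984, 0.0542]
ee_rot: [0.297, 0.132, 0.945, -0.041]
force: [-0.2, -0.1, -2.5]
finger_gap: 0.501
grip_force: 30.0
```

Run:
```python
from h import *
np.set_printoptions(precision=3,suppress=True)
p,Q,s=tool();print(p,Q.inv().apply(s['force']),s['torque'],s['finger_gap'])
print(delta(goal(.05,0,.014),TR))
```

```text
[ 0.638 -0.198  0.054] [ 1.577 -0.133  1.896] [0.177 0.841 0.008] 0.5005824130067136
(array([ 0.13, -0.01, -0.1 ]), array([-0.02, -0.08, -0.12]))
```

>>> apply_moves(
  plan=[
    [[0.1, 0, 0], [0, 0, 0]],
    [[0.1, 0, 0], [0, 0, 0]],
    [[0, 0, 0], [0, 0, 0]],
  ],
)

```text
clock: 28.48
position: [0.6365, -0.1979, 0.0531]
ee_rot: [0.297, 0.132, 0.945, -0.041]
force: [0.1, 0.9, -3.0]
finger_gap: 0.497
grip_force: 30.0
```

>>> apply_moves(
  plan=[
    [[0.1, 0, 0], [0, 0, 0]],
    [[0.1, 0, 0], [0, 0, 0]],
    [[0, 0, 0], [0, 0, 0]],
  ],
)

```text
clock: 28.85
position: [0.6363, -0.198, 0.0531]
ee_rot: [0.298, 0.132, 0.944, -0.042]
force: [4.4, -1.5, 1.8]
finger_gap: 0.494
grip_force: 30.0
```

>>> apply_moves(
  plan=[
    [[0, 0, 0.1], [0, 0, 0]],
    [[0, 0, 0.1], [0, 0, 0]],
    [[0, 0, 0], [0, 0, 0]],
  ],
)

```text
clock: 29.22
position: [0.6368, -0.1981, 0.0524]
ee_rot: [0.299, 0.132, 0.944, -0.042]
force: [-8.0, 1.5, 20.4]
finger_gap: 0.495
grip_force: 30.0
```

Run:
```python
from h import *
np.set_printoptions(precision=3,suppress=True)
p,Q,s=tool();print(p,Q.inv().apply(s['force']),s['torque'],s['finger_gap'])
print(delta(goal(.05,0,.014),TR))
```

```text
[ 0.637 -0.198  0.052] [ -5.145  -0.781 -21.354] [-0.426 -0.346 -0.469] 0.4945475169362748
(array([-0.08, -0.  , -0.18]), array([-0.09,  0.11, -0.08]))
```

Seated: light load on both board and lip. Ease off slightly, release, and withdraw along the tool axis.

>>> apply_moves(
  plan=[
    [[0, 0, -0.1], [0, 0, 0]],
    [[0, 0, 0], [0, 0, 0]],
  ],
)

```text
clock: 29.48
position: [0.6367, -0.1981, 0.0524]
ee_rot: [0.298, 0.132, 0.944, -0.042]
force: [1.8, -0.9, 7.4]
finger_gap: 0.499
grip_force: 30.0
```

>>> apply_moves(
  plan=[
    [[0, 0, 0], [0, 0, 0]],
    [[0, 0, 0], [0, 0, 0]],
    [[0, 0, 0], [0, 0, 0]],
    [[0, 0, 0], [0, 0, 0]],
    [[0, 0, -1], [0, 0, 0]],
    [[0, 0, -3], [0, 0, 0]],
    [[0, 0, -4], [0, 0, 0]],
    [[0, 0, -4], [0, 0, 0]],
  ],
  grip=7.0,
)

```text
clock: 30.48
position: [0.5683, -0.1783, 0.1506]
ee_rot: [0.297, 0.132, 0.945, -0.041]
force: [0.6, 0.1, 0.3]
finger_gap: 0.795
grip_force: 0.0
```

Run:
```python
from h import *
np.set_printoptions(precision=3,suppress=True)
p,Q,s=tool();print(p,s['q'],s['force'],s['finger_gap'])
print('want surf',BO+BR.apply([.05,0,.03]))
b=save('side','s11.png')
for d in spotter.search_frame('side','slab_center')[:2]+spotter.search_frame('side','lid_grip')[:2]: w=c2w('side',d['location']);print(round(d['p'],2),w,BR.inv().apply(w-BO))
```

```text
[ 0.568 -0.178  0.151] [ 0.721  0.439 -0.602  2.236  1.907  0.278 -0.299] [0.605 0.138 0.317] 0.7946220032906722
want surf [ 0.617 -0.192  0.083]
0.77 [ 0.619 -0.21   0.079] [ 0.054 -0.016  0.023]
0.87 [ 0.438 -0.025  0.021] [-0.164  0.113  0.104]
0.71 [0.209 0.366 0.019] [-0.433  0.426  0.289]
```

>>> apply_moves(
  plan=[
    [[-3.2, 0, -4.5], [0, 0, 0]],
    [[-3.2, 0, -4.5], [0, 0, 0]],
    [[0, 5, -1], [0, 0, 0]],
    [[0, 5, -1], [0, 0, 0]],
    [[0, 5, 0], [0, 0, 0]],
    [[0, 5, 0], [0, 0, 0]],
    [[0, 5, 0], [0, 0, 0]],
    [[0, 0, 0], [0, 0, 0]],
  ],
)

```text
clock: 31.62
position: [0.6271, 0.0623, 0.2052]
ee_rot: [0.288, 0.133, 0.947, -0.049]
force: [0.0, -0.1, -0.4]
finger_gap: 0.793
grip_force: 0.0
```

Run:
```python
from h import *
np.set_printoptions(precision=3,suppress=True)
p,Q,s=tool();print(p,s['q'],s['force'])
a=save('top','t7.png').astype(int);o=cv2.imread('pics/t1.png')[:,:,::-1].astype(int)
for d in spotter.search_frame('top','slab_center')[:2]+spotter.search_frame('top','lid_grip')[:3]: w=c2w('top',d['location']);print(round(d['p'],2),w,BR.inv().apply(w-BO))
# slab outline on board: change vs t1 inside board polygon
poly=proj('top',BO+BR.apply([[.14,.055,0],[.14,-.055,0],[.004,-.055,0],[.004,.055,0]])).astype(np.int32)
m=np.zeros(a.shape[:2],np.uint8);cv2.fillPoly(m,[poly],1)
sat=a.max(2)-a.min(2); so=o.max(2)-o.min(2)
mk=((so-sat>12)&(m>0)).astype(np.uint8); n,Lb,st,ce=cv2.connectedComponentsWithStats(mk); i=1+np.argmax(st[1:,4])
rc=cv2.minAreaRect(np.argwhere(Lb==i)[:,::-1].astype(np.float32)); print(st[i],rc)
def rb(u,v,z=.028):
    M,Qc,t=cam('top');c=Qc.inv().apply(-t);d=Qc.inv().apply([(u-M['cx'])/M['fx'],(v-M['cy'])/M['fy'],1]);nn=BR.apply([0,0,1]);k=(z-nn@(c-BO))/(nn@d);return BR.inv().apply(c+d*k-BO)
print(np.array([rb(*x) for x in cv2.boxPoints(rc)]))
```

```text
[0.627 0.062 0.205] [ 0.255  0.444 -0.744  2.056  1.306  0.676 -0.127] [ 0.028 -0.072 -0.446]
0.89 [ 0.618 -0.194  0.084] [ 0.052 -0.001  0.029]
0.83 [ 0.486 -0.034  0.023] [-0.123  0.116  0.078]
0.63 [0.213 0.382 0.019] [-0.433  0.443  0.29 ]
[369 120  25  35 549] ((381.2000427246094, 136.90000915527344), (17.392526626586914, 32.57146072387695), 18.434947967529297)
[[ 0.015  0.023  0.028]
 [ 0.11   0.021  0.028]
 [ 0.107 -0.026  0.028]
 [ 0.012 -0.026  0.028]]
```

```bash
python3 -c "
from plant import r
print(r.hand_in())"
```

```text
the job is handed in; nothing more can be done
None
```

The job is handed in, but no verdict came back. The lid lies on the mat within about 1 cm of its middle (not checked in a clear top view), and the slab lies fossil side out on the stand against the lip, within about 2 mm of midway. I did not re-check the other objects; nothing was seen to touch them.

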